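# Sort the spoon and the sauce pot into their pans

### The job

Tidy the serving counter by kind: lay the serving spoon in the long steel pan, flat on its floor with the bowl facing up, and stand the small lidded sauce pot upright on the floor of the shorter, nearly square pan. Let go of both.

Things in the scene. Friction and masses are not known exactly. Their poses are not given: they have to be found in the camera images.
- spoon_mid (a point): All-steel serving spoon, 195 mm long, lying flat: round bar handle 14 mm thick, round open bowl 56 mm wide, 16 mm high. Point: on the handle's axis at the centre of mass, 11 mm above the surface it lies on; grip across the handle here. x: along the spoon to the bowl (rim at +96 mm, handle end at -99 mm); z: up when the bowl faces up. 120 g. Not the black-handled spatula.
- pot_mid (a point): Small round sauce pot, steel, with a flat black lid fixed on, 52 mm in diameter and 45 mm high, standing on the counter. Point: its centre, 22.5 mm above its underside; z: its upright axis. About 150 g. Not the taller open steel tumbler (64 mm wide, 100 mm high).
- long_pan: Long open steel food pan, fixed; 265 mm (its x) by 162 mm (its y) outside, 50 mm high, walls and floor 4 mm thick, rim lip overhanging 9 mm outward. Origin: centre of its underside, on the counter; z up. For the spoon, lengthwise either way round. May stand left or right of the other.
- square_pan: Shorter, nearly square open steel food pan, fixed; 176 mm (its x) by 162 mm (its y) outside, 50 mm high, walls and floor 4 mm thick, rim lip overhanging 9 mm outward. Origin: centre of its underside, on the counter; z up. For the sauce pot.
Not all that is in view belongs to the job. What is shaped like the part that bears pot_mid but blue is not meant. Leave any green look-alike of the part that bears spoon_mid alone.

How it is judged (in metres and radians):
At the end, for the whole second after the job is handed in: Spoon at rest on the long pan's floor (its point at most 24 mm above the counter), within 15 degrees of flat, bowl up; sauce pot at rest on the square pan's floor (centre at most 36 mm above the counter), within 10 degrees of upright. Anywhere inside its own pan will do (x of spoon_mid in the frame of long_pan between -0.04 and 0.04 m and y of spoon_mid in the frame of long_pan between -0.075 and 0.075 m and height (world z) of spoon_mid below 0.024 m and angle between spoon_mid's own z axis and vertical below 0.26 rad and x of pot_mid in the frame of square_pan between -0.085 and 0.085 m and y of pot_mid in the frame of square_pan between -0.078 and 0.078 m and height (world z) of pot_mid below 0.036 m and angle between pot_mid's own z axis and vertical below 0.17 rad and linear speed of each of spoon, pot below 0.03 m/s); the robot touches nothing.
It also fails if it takes over 64 s, if anything falls off the work surface, if the arm or the gripper's body presses on something with over 40 N, if the wrist force passes 120 N, or if a joint passes its speed limit or range.

### The arm

A 6-joint arm with a two-finger parallel gripper is mounted at the origin on the work surface. World frame = base frame: x ahead of the robot, y to its left, z up, the work surface at z = 0. Lengths are in m, angles in degrees, forces in N, time in s.
With the tool pointing down it reaches from about 0.4 to 0.825 m from the base axis. Payload 7 kg.
Tool frame: the origin (TCP) lies midway between the tips of the shut fingers; the grasp point (between the pads) lies 19 mm behind it; z points along the fingers, y is the line along which they close (so a half turn about z gives the same grasp; the last joint's range is limited). The gripper opens to 88 mm and grips with 3 to 60 N. Pads are 19 mm wide; open, the fingers measure 130 mm over their backs; the gripper's body (78 mm by 193 mm) begins 47 mm behind the grasp point.
Start: joints at [86.809, 20.546, 0.682, 0, -70.136, -16.507], TCP at [0.228, 0.635, 0.227] pointing down, gripper open.
Joint ranges: [-176.03, 176.03], [-82.01, 121.73], [-58.28, 71.71], [-173.87, 95.51], [-174.79, -0.11], [-173.66, 173.66]. Speed limits (degrees/s): [136.94, 136.94, 172.46, 180, 180, 180].

### API

Orientations are given as [roll, pitch, yaw] about the fixed x, y, z axes, in that order (R = Rz(yaw) Ry(pitch) Rx(roll)).
In Python, from plant import * gives the robot as it stands.
- The arm moves only by the tool move_arm, never from a script. Its argument "commands" is a list of rows, each a list of 7 numbers: the shift along the world's x, y, z in mm, then the turn, a rotation vector about the world's x, y, z in degrees, then the opening in per cent of the stroke, from 0 (shut) to 100 (fully open). In form: [[x, y, z, rx, ry, rz, fingers], ...]. A call has 1 to 20 rows; each row shifts and turns the commanded pose from where the row before left it; what a row does not reach is not made up. A row lasts 1/10 s, in which the tool goes at most 50 mm and 8.59 degrees, less where a joint would pass 70% of its speed; a pose out of reach is approached as far as the arm can. A call with a gripper value outside its range is refused whole. The fingers move at their own pace and stop on an object; "squeeze" is the grip in N (left out, the last holds). Time passes only in rows, so rows that do not move let the fingers close. It gives the time, the measured TCP pose, the force and the opening at its end, in the units of the state.
- get_state(): the state, without advancing time (a new reading comes with each control period).
- capture(name): name is "scene" or "top" or "wrist"; returns a dict with "frame" (480x640x3 uint8, blue, green, red), "camera_matrix" (3x3 intrinsics, pixels), "world_to_cam" (4x4, takes a point from world to camera coordinates); the wrist camera has in their place "tool_from_camera" (4x4, takes a point from camera to tool coordinates, whose origin is the TCP and whose axes are the flange's). Camera axes: x right, y up, looking along -z (the intrinsics and any distortion apply to the point x, -y, -z); pixel columns grow to the right and rows downward; lengths in m; the calibration is good to about 2 mm. The wrist camera is an equidistant fisheye: a pixel r from the principal point sees the ray r / f radians off the axis. A picture is of the moment at which its call begins: read the wrist's pose just before it. There is no depth.
- close_job(): hands the job in, once; it reports no verdict.
The state is a dict: "time_s": time; "joints": joint angles; "qd": joint speeds; "joint_torque": joint torques, N m; "tcp_pos": TCP position; "eef_rot": TCP orientation; "contact_force": force on the tool from outside, world axes, zero at the start; "moment": the same for the moment, N m; "gripper_width": finger opening in m.
Only numpy, scipy, OpenCV 4.12 (cv2) and the standard library are available. Lean on these libraries where they do the work, as an engineer would, in place of code of your own. Each camera call takes 0.05 s, during which the arm holds its last target. There are 200 camera calls.

## Working session

There is one attempt and no reset: what is moved stays moved. The work goes in short steps, Python scripts to look and compute and a tool call to move; the robot and the scene stay as the last step left them, time stands still between calls to the robot, and variables do not carry over. Pictures are saved under pics/ and viewed, on a budget of 10 in all, crops included, one or two more only if the job needs it, and the job is handed in when it is done.

Besides the shell and the picture viewer there is one more tool, called by a JSON object that holds its "method" and its "body", one argument or row to a line. move_arm: Moves the arm, as the interface text tells. Its arguments: {"type":"object","properties":{"commands":{"type":"array"},"squeeze":{"type":"number"}},"required":["commands"]}

```bash
mkdir -p pics; ls
python3 - <<'E'
from plant import *
import cv2,numpy as np
s=get_state();print({k:s[k] for k in('time_s','tcp_pos','eef_rot','contact_force','gripper_width')})
for n in('scene','top'):
    c=capture(n);cv2.imwrite(f'pics/{n}0.png',c['frame']);np.savez(f'{n}0.npz',**c)
    print(n,c['camera_matrix'],c['world_to_cam'],[k for k in c])
E
```

```text
pics
{'time_s': 0.0, 'tcp_pos': array([0.22738334, 0.63502818, 0.22564843]), 'eef_rot': array([ 1.79906711e+02, -8.76754731e-03, -1.97042082e+01]), 'contact_force': array([-0.26845428, -0.62021157,  0.11179881]), 'gripper_width': 0.08769178619345784}
scene [[463.70588398   0.         322.50969637]
 [  0.         463.70588398 238.77333938]
 [  0.           0.           1.        ]] [[ 0.80158092  0.59775174 -0.01268405 -0.33963073]
 [-0.40256998  0.55528573  0.7277329   0.17875474]
 [ 0.44204688 -0.57823059  0.68574335 -1.63680731]
 [ 0.          0.          0.          1.        ]] ['frame', 'camera_matrix', 'world_to_cam']
top [[463.03386198   0.         318.88902245]
 [  0.         463.03386198 241.09238261]
 [  0.           0.           1.        ]] [[ 0.00966531 -0.99980009  0.01750316 -0.0849699 ]
 [ 0.98491532  0.01254275  0.17258181 -0.48788714]
 [-0.17276685  0.01557108  0.98483966 -0.99436318]
 [ 0.          0.          0.          1.        ]] ['frame', 'camera_matrix', 'world_to_cam']
```

View pics/top0.png

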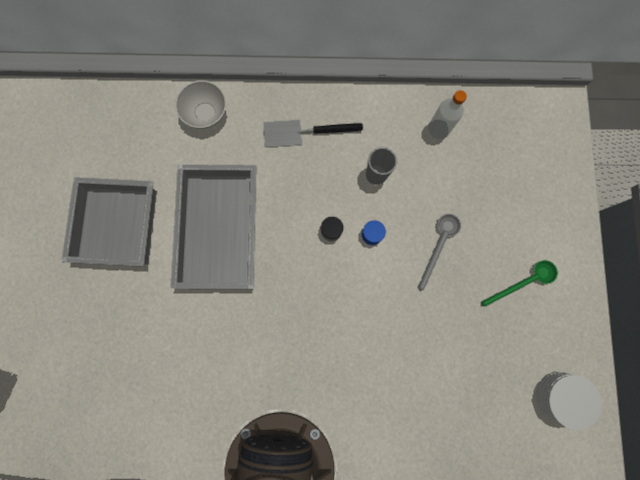

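View pics/scene0.png

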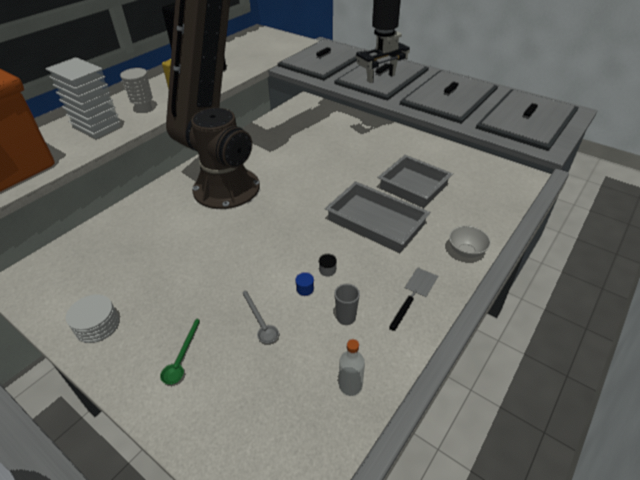

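The top view shows:
- **Steel spoon:** bowl at (448,226), handle end at (422,288). Look-alikes are the green spoon (515,285) and the spatula (312,130).
- **Black-lidded pot:** (332,229). Look-alikes are the blue pot (374,232) and the tumbler (381,165).
- **Pans:** long pan centred near (215,228), square pan near (110,222).

I choose the steel spoon and the black-lidded pot.

```bash
cat > h.py <<'E'
import numpy as np,cv2
def ray(c,uv,z):
    K=c['camera_matrix'];T=c['world_to_cam'];R=T[:3,:3];o=-R.T@T[:3,3]
    uv=np.atleast_2d(np.asarray(uv,float))
    d=np.c_[(uv[:,0]-K[0,2])/K[0,0],-(uv[:,1]-K[1,2])/K[1,1],-np.ones(len(uv))]@R
    return o+d*((z-o[2])/d[:,2])[:,None]
def proj(c,p):
    K=c['camera_matrix'];T=c['world_to_cam'];q=T[:3,:3]@np.asarray(p)+T[:3,3]
    return np.array([K[0,0]*q[0]/-q[2]+K[0,2],K[1,1]*-q[1]/-q[2]+K[1,2]])
def blob(m,x0,y0,x1,y1):
    w=np.zeros_like(m);w[y0:y1,x0:x1]=m[y0:y1,x0:x1]
    cs=cv2.findContours(w,cv2.RETR_EXTERNAL,cv2.CHAIN_APPROX_NONE)[0]
    return max(cs,key=cv2.contourArea)
E
python3 - <<'E'
from h import *
c=dict(np.load('top0.npz'));s=dict(np.load('scene0.npz'))
f=c['frame'];h=cv2.cvtColor(f,cv2.COLOR_BGR2HSV)
dark=(h[...,2]<50).astype(np.uint8)*255
b=blob(dark,315,212,346,240);print('lid',cv2.minAreaRect(b),ray(c,[cv2.minEnclosingCircle(b)[0]],.045))
print('counter hsv',h[320,350],'handle',h[260,433],'pan',h[225,215])
g=f.astype(int); m=((g[...,2]-g[...,0]<9)&(h[...,2]<190)).astype(np.uint8)*255
for n,bx in(('spoon',(405,205,470,300)),('long',(165,155,265,300)),('sq',(55,170,160,275))):
    b=blob(m,*bx);r=cv2.minAreaRect(b);print(n,cv2.contourArea(b),r,cv2.boxPoints(r).round(1).tolist())
    if n!='spoon':
        q=cv2.approxPolyDP(cv2.convexHull(b),6,True)[:,0];w=ray(c,q,.05);print(q.tolist());print(w.round(3).tolist())
    else:
        P=ray(c,b[:,0],.008)[:,:2];r=cv2.minAreaRect((P*1000).astype(np.float32));print(r,cv2.boxPoints(r).round())
print('hand',{k:ray(c,[v],z)[0].round(4).tolist() for k,v,z in(('bowl',(448,226),.008),('hend',(422,287),.008),('blue',(374,232),.045),('tumb',(381,165),.1))})
L=ray(c,[[332,228]],.045)[0];print('lid in scene',proj(s,L), 'spoon',proj(s,ray(c,[[448,226]],.012)[0]))
o=cv2.cvtColor(m,cv2.COLOR_GRAY2BGR)
v=np.hstack([cv2.resize(f[200:300,300:480],None,fx=2.2,fy=2.2),cv2.resize(o[200:300,300:480],None,fx=2.2,fy=2.2)])
v2=np.hstack([cv2.resize(f[150:300,50:270],None,fx=1.8,fy=1.8),cv2.resize(o[150:300,50:270],None,fx=1.8,fy=1.8)])
cv2.imwrite('pics/crop.png',np.vstack([v,v2[:, :v.shape[1]]]))
E
```

```text
lid ((331.38458251953125, 227.92306518554688), (21.0786075592041, 21.63330841064453), 33.6900634765625) [[ 0.51893256 -0.10747421  0.045     ]]
counter hsv [ 23  26 166] handle [ 30   4 120] pan [ 30   4 117]
spoon 737.5 ((433.0209655761719, 249.92205810546875), (23.646528244018555, 81.87359619140625), 31.723602294921875) [[401.3999938964844, 278.5], [444.5, 208.89999389648438], [464.6000061035156, 221.3000030517578], [421.6000061035156, 291.0]]
((479.1098937988281, -345.7469177246094), (54.59736633300781, 195.3670654296875), 57.09646987915039) [[ 382. -316.]
 [ 546. -422.]
 [ 576. -376.]
 [ 412. -270.]]
long 9966.0 ((213.35972595214844, 228.47076416015625), (82.35755157470703, 129.03453063964844), 1.4688007831573486) [[170.5, 291.8999938964844], [173.8000030517578, 162.89999389648438], [256.20001220703125, 165.0], [252.89999389648438, 294.0]]
[[255, 165], [252, 289], [174, 292], [177, 166]]
[[0.662, 0.068, 0.05], [0.38, 0.065, 0.05], [0.371, 0.234, 0.05], [0.657, 0.246, 0.05]]
sq 7283.5 ((109.06575012207031, 223.37535095214844), (86.99305725097656, 93.06478881835938), 6.009006023406982) [[60.900001525878906, 265.1000061035156], [70.69999694824219, 172.5], [157.1999969482422, 181.6999969482422], [147.5, 274.20001220703125]]
[[75, 177], [152, 182], [147, 268], [62, 261]]
[[0.628, 0.473, 0.05], [0.618, 0.299, 0.05], [0.423, 0.296, 0.05], [0.436, 0.482, 0.05]]
hand {'bowl': [0.5347, -0.3822, 0.008], 'hend': [0.3914, -0.3169, 0.008], 'blue': [0.5108, -0.2032, 0.045], 'tumb': [0.6493, -0.2127, 0.1]}
lid in scene [326.27222033 259.13109506] spoon [267.29107123 333.31654303]
```

View pics/crop.png

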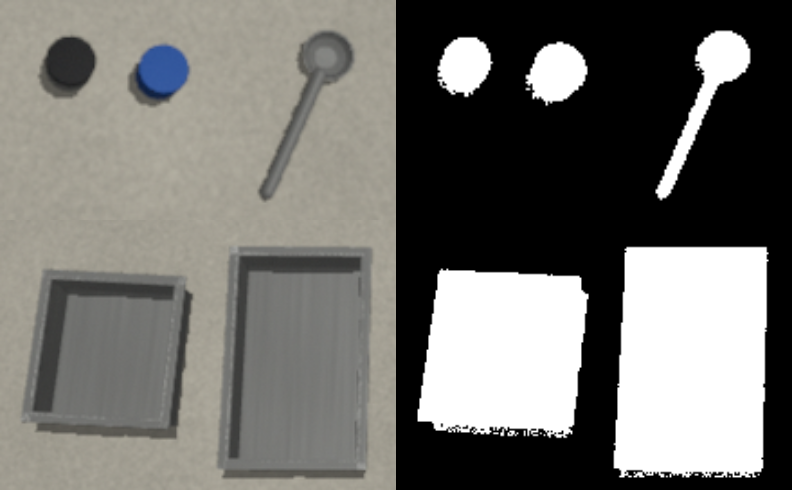

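The crop confirms the choice: black lid at crop (70,62), steel spoon at (325,57) to (268,192), and clean masks. Lid at about (0.519,-0.107); spoon_mid at about (0.473,-0.354), heading -24°. The sizes also match: the spoon measures 195 mm. Next I go above the pot.

{"method": "move_arm", "body": {
  "commands": [
    [14.6,-37.1,0,0,0,-0.75,100],
    [14.6,-37.1,0,0,0,-0.75,100],
    [14.6,-37.1,0,0,0,-0.75,100],
    [14.6,-37.1,0,0,0,-0.75,100],
    [14.6,-37.1,0,0,0,-0.75,100],
    [14.6,-37.1,0,0,0,-0.75,100],
    [14.6,-37.1,0,0,0,-0.75,100],
    [14.6,-37.1,0,0,0,-0.75,100],
    [14.6,-37.1,0,0,0,-0.75,100],
    [14.6,-37.1,0,0,0,-0.75,100],
    [14.6,-37.1,0,0,0,-0.75,100],
    [14.6,-37.1,0,0,0,-0.75,100],
    [14.6,-37.1,0,0,0,-0.75,100],
    [14.6,-37.1,0,0,0,-0.75,100],
    [14.6,-37.1,0,0,0,-0.75,100],
    [14.6,-37.1,0,0,0,-0.75,100],
    [14.6,-37.1,0,0,0,-0.75,100],
    [14.6,-37.1,0,0,0,-0.75,100],
    [14.6,-37.1,0,0,0,-0.75,100],
    [14.6,-37.1,0,0,0,-0.75,100]
  ],
  "squeeze": 20
}}

```text
time_s: 2.1
tcp_pos: [0.5197, -0.1082, 0.2264]
eef_rot: [180.0, 0.0, -34.7]
contact_force: [1.2, 2.2, 0.9]
gripper_width: 0.0876
```

{"method": "move_arm", "body": {
  "commands": [
    [0,0,-20,0,0,0,100],
    [0,0,-20,0,0,0,100],
    [0,0,-20,0,0,0,100],
    [0,0,-16,0,0,0,100],
    [0,0,0,0,0,0,100],
    [0,0,0,0,0,0,100],
    [0,0,0,0,0,0,100]
  ]
}}

```text
time_s: 2.8
tcp_pos: [0.5201, -0.1065, 0.1515]
eef_rot: [-180.0, -0.1, -34.7]
contact_force: [-0.1, -0.1, 0.6]
gripper_width: 0.0881
```

```bash
cat >> h.py <<'E'
from scipy.spatial.transform import Rotation as Ro
def wray(c,s,uv,z):
    K=c['camera_matrix'];M=c['tool_from_camera'];R=Ro.from_euler('xyz',s['eef_rot'],degrees=True).as_matrix()
    uv=np.atleast_2d(np.asarray(uv,float));x=(uv[:,0]-K[0,2])/K[0,0];y=(uv[:,1]-K[1,2])/K[1,1]
    t=np.hypot(x,y);k=np.sinc(t/np.pi)
    d=np.c_[x*k,-y*k,-np.cos(t)]@M[:3,:3].T@R.T;o=R@M[:3,3]+s['tcp_pos']
    return o+d*((z-o[2])/d[:,2])[:,None]
E
python3 - <<'E'
from plant import *
from h import *
s=get_state();c=capture('wrist');cv2.imwrite('pics/w1.png',c['frame'])
print(s['time_s'],s['tcp_pos'],s['eef_rot'],s['joints'],c['camera_matrix'],c['tool_from_camera'])
h=cv2.cvtColor(c['frame'],cv2.COLOR_BGR2HSV)
np.savez('w1.npz',**c);np.savez('s1.npz',**s)
E
```

```text
2.8 [ 0.52014052 -0.106479    0.15154802] [-1.79956097e+02 -6.55795135e-02 -3.46841338e+01] [ 9.61896253e+00  1.06343019e+01 -2.35575143e+01  1.74064844e-02
 -5.57305884e+01  4.56871372e+01] [[371.64829954   0.         318.9366385 ]
 [  0.         371.64829954 241.41281309]
 [  0.           0.           1.        ]] [[-7.58764978e-04  9.50858138e-01  3.09625944e-01  8.29290721e-02]
 [ 9.99998881e-01  3.22348279e-04  1.46065488e-03 -7.23540220e-04]
 [ 1.28906819e-03  3.09626706e-01 -9.50857319e-01 -1.59438292e-01]
 [ 0.00000000e+00  0.00000000e+00  0.00000000e+00  1.00000000e+00]]
```

View pics/w1.png

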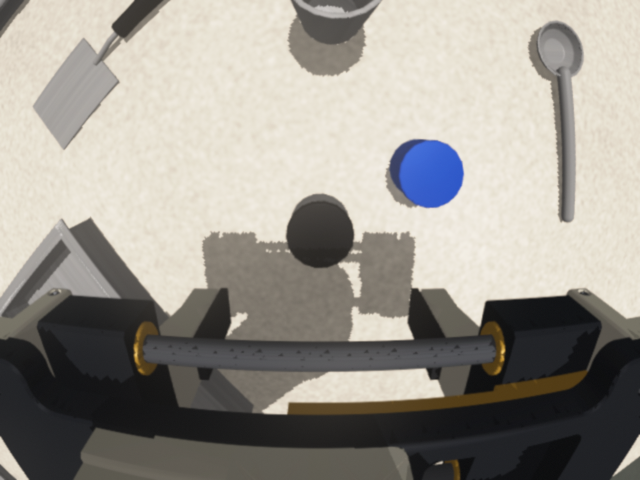

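The wrist view shows the black lid centred at about (320,235), the blue pot at (431,174), and the spoon handle from (565,70) to (568,218). The fingers straddle the black pot.

Run:
```python
from h import *
c=dict(np.load('w1.npz'));s=dict(np.load('s1.npz'))
for n,p,z in(('lid',(320,234),.045),('lidL',(287,234),.045),('lidR',(353.5,234),.045),('blue',(431,174),.045),('bowl',(559,49),.012),('bowltip',(556,23),.012),('hend',(568,220),.008),('h1',(564,90),.011)):
    print(n,wray(c,s,[p],z)[0].round(4))
```

```text
lid [ 0.5222 -0.1074  0.045 ]
lidL [ 0.5363 -0.0871  0.045 ]
lidR [ 0.508  -0.1281  0.045 ]
blue [ 0.5138 -0.2014  0.045 ]
bowl [ 0.5361 -0.3818  0.012 ]
bowltip [ 0.5582 -0.3944  0.012 ]
hend [ 0.3859 -0.3124  0.008 ]
h1 [ 0.5009 -0.3653  0.011 ]
```

{"method": "move_arm", "body": {
  "commands": [
    [1,0,-20,0,0,0,100],
    [0,0,-20,0,0,0,100],
    [0,0,-20,0,0,0,100],
    [0,0,-20,0,0,0,100],
    [0,0,-20,0,0,0,100],
    [0,0,-20,0,0,0,100],
    [0,0,-14,0,0,0,100],
    [0,0,-8,0,0,0,100],
    [0,0,0,0,0,0,100],
    [0,0,0,0,0,0,30],
    [0,0,0,0,0,0,30],
    [0,0,0,0,0,0,30],
    [0,0,0,0,0,0,30],
    [0,0,0,0,0,0,30],
    [0,0,0,0,0,0,30],
    [0,0,0,0,0,0,30],
    [0,0,0,0,0,0,30]
  ],
  "squeeze": 20
}}

```text
time_s: 4.55
tcp_pos: [0.5207, -0.1065, 0.0088]
eef_rot: [-180.0, -0.0, -34.7]
contact_force: [-1.1, -0.0, 6.0]
gripper_width: 0.0512
```

Run:
```python
from h import *
c=dict(np.load('top0.npz'))
for n,q,L in(('sq',[(73.9,177.8),(153.9,181.7),(144.4,265.6),(62.8,260)],0),('long',[(177,166),(257,166),(254,287),(171.5,288)],0)):
    w=ray(c,q,.05)[:,:2];print(n,w.round(3).tolist(),w.mean(0),[np.linalg.norm(w[i]-w[i-1]).round(3) for i in range(4)],[np.degrees(np.arctan2(*(w[i]-w[j])[::-1])).round(1) for i,j in((0,3),(1,2))])
```

```text
sq [[0.626, 0.475], [0.619, 0.295], [0.428, 0.302], [0.438, 0.481]] [0.52791067 0.38841636] [np.float64(0.187), np.float64(0.18), np.float64(0.191), np.float64(0.179)] [np.float64(-1.6), np.float64(-2.1)]
long [[0.657, 0.246], [0.66, 0.064], [0.384, 0.061], [0.38, 0.24]] [0.52030886 0.15267255] [np.float64(0.277), np.float64(0.182), np.float64(0.276), np.float64(0.179)] [np.float64(1.1), np.float64(0.5)]
```

{"method": "move_arm", "body": {
  "commands": [
    [0,0,8,0,0,0,30],
    [0,0,16,0,0,0,30],
    [0,0,24,0,0,0,30],
    [0,0,24,0,0,0,30],
    [0,0,24,0,0,0,30],
    [0,0,16,0,0,0,30],
    [0,10,0,0,0,0,30],
    [0,22,0,0,0,0,30],
    [1,35,0,0,0,0,30],
    [1,35,0,0,0,0,30],
    [1,35,0,0,0,0,30],
    [1,35,0,0,0,0,30],
    [1,35,0,0,0,0,30],
    [1,35,0,0,0,0,30],
    [1,35,0,0,0,0,30]
  ]
}}

```text
time_s: 6.05
tcp_pos: [0.5264, 0.1721, 0.1196]
eef_rot: [179.9, 0.0, -34.7]
contact_force: [1.4, 0.2, -0.9]
gripper_width: 0.0511
```

{"method": "move_arm", "body": {
  "commands": [
    [0,35,0,0,0,0,30],
    [0,35,0,0,0,0,30],
    [0,35,0,0,0,0,30],
    [0,35,0,0,0,0,30],
    [0,35,0,0,0,0,30],
    [0,25,0,0,0,0,30],
    [0,12,0,0,0,0,30],
    [0,5,0,0,0,0,30],
    [0,0,0,0,0,0,30],
    [0,0,0,0,0,0,30],
    [0,0,0,0,0,0,30]
  ]
}}

```text
time_s: 7.15
tcp_pos: [0.5276, 0.3864, 0.1207]
eef_rot: [180.0, 0.0, -34.8]
contact_force: [-0.3, 0.5, -1.4]
gripper_width: 0.0512
```

Run:
```python
from plant import *
from h import *
s=get_state();c=capture('wrist');t=capture('top')
print(s['time_s'],s['tcp_pos'],s['eef_rot'],s['gripper_width'])
f=np.hstack([cv2.resize(c['frame'],(400,300)),cv2.resize(t['frame'],(400,300))]);cv2.imwrite('pics/w2.png',f)
```

```text
7.15 [0.52756919 0.38644117 0.12067301] [ 1.79992736e+02  6.14389935e-03 -3.47567602e+01] 0.05120443616992179
```

View pics/w2.png

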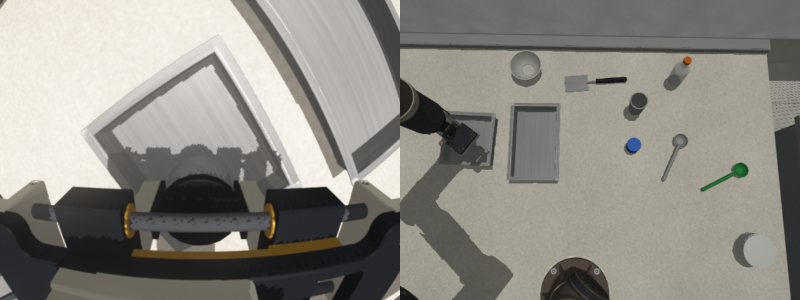

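The pot is held between the fingers (left half, 205,190) and is over the square pan. I lower it 107 mm and release.

{"method": "move_arm", "body": {
  "commands": [
    [0,0,-10,0,0,0,30],
    [0,0,-20,0,0,0,30],
    [0,0,-20,0,0,0,30],
    [0,0,-20,0,0,0,30],
    [0,0,-16,0,0,0,30],
    [0,0,-10,0,0,0,30],
    [0,0,-6,0,0,0,30],
    [0,0,-3,0,0,0,30],
    [0,0,-2,0,0,0,30],
    [0,0,0,0,0,0,30],
    [0,0,0,0,0,0,30]
  ]
}}

```text
time_s: 8.35
tcp_pos: [0.5278, 0.3878, 0.0142]
eef_rot: [-179.9, -0.0, -34.7]
contact_force: [0.0, 0.1, -1.4]
gripper_width: 0.051
```

{"method": "move_arm", "body": {
  "commands": [
    [0,0,-1,0,0,0,30],
    [0,0,-0.5,0,0,0,30],
    [0,0,0,0,0,0,30],
    [0,0,0,0,0,0,65],
    [0,0,0,0,0,0,75],
    [0,0,0,0,0,0,85],
    [0,0,0,0,0,0,85],
    [0,0,0,0,0,0,85],
    [0,0,0,0,0,0,85]
  ]
}}

```text
time_s: 9.25
tcp_pos: [0.5275, 0.3874, 0.0119]
eef_rot: [180.0, 0.0, -34.7]
contact_force: [0.4, 0.1, -0.7]
gripper_width: 0.0744
```

{"method": "move_arm", "body": {
  "commands": [
    [0,0,10,0,0,0,85],
    [0,0,20,0,0,0,85],
    [0,0,25,0,0,0,85],
    [0,0,30,0,0,0,85],
    [0,0,30,0,0,0,85],
    [0,0,25,0,0,0,85],
    [0,0,10,0,0,0,85],
    [0,0,0,0,0,0,85]
  ]
}}

```text
time_s: 10.05
tcp_pos: [0.5281, 0.3881, 0.1642]
eef_rot: [-179.8, -0.0, -34.7]
contact_force: [-0.8, -0.6, -0.1]
gripper_width: 0.0745
```

Run:
```python
from plant import *
from h import *
s=get_state();c=capture('wrist');print(s['time_s'],s['tcp_pos'],s['eef_rot'])
cv2.imwrite('pics/w3.png',c['frame'][100:400]);np.savez('w3.npz',**c);np.savez('s3.npz',**s)
```

```text
10.05 [0.52809323 0.38814383 0.16424791] [-1.79796170e+02 -1.82828929e-02 -3.46904330e+01]
```

View pics/w3.png

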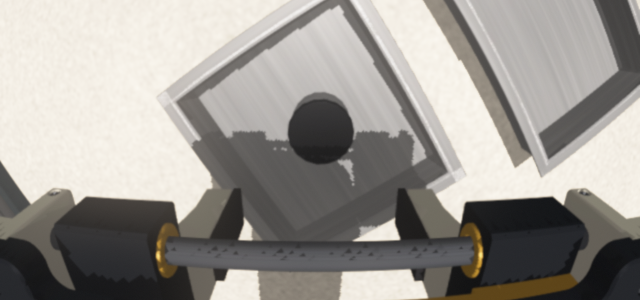

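The pot stands upright near the middle of the square pan, with the lid circle at crop (320,131). Next, above the spoon.

{"method": "move_arm", "body": {
  "commands": [
    [-2.6,-20,0,0,0,0.5,85],
    [-2.6,-38,0,0,0,0.5,60],
    [-2.6,-38,0,0,0,0.5,60],
    [-2.6,-38,0,0,0,0.5,60],
    [-2.6,-38,0,0,0,0.5,60],
    [-2.6,-38,0,0,0,0.5,60],
    [-2.6,-38,0,0,0,0.5,60],
    [-2.6,-38,0,0,0,0.5,60],
    [-2.6,-38,0,0,0,0.5,60],
    [-2.6,-38,0,0,0,0.5,60],
    [-2.6,-38,0,0,0,0.5,60],
    [-2.6,-38,0,0,0,0.5,60],
    [-2.6,-38,0,0,0,0.5,60],
    [-2.6,-38,0,0,0,0.5,60],
    [-2.6,-38,0,0,0,0.5,60],
    [-2.6,-38,0,0,0,0.5,60],
    [-2.6,-38,0,0,0,0.5,60],
    [-2.6,-38,0,0,0,0.5,60],
    [-2.6,-38,0,0,0,0.5,60],
    [-2.6,-38,0,0,0,0.2,60]
  ]
}}

```text
time_s: 12.1
tcp_pos: [0.4743, -0.3557, 0.1602]
eef_rot: [-180.0, 0.2, -25.0]
contact_force: [1.7, 0.8, -0.0]
gripper_width: 0.0527
```

{"method": "move_arm", "body": {
  "commands": [
    [0,0,-10,0,0,0,60],
    [0,0,-10,0,0,0,60],
    [0,0,0,0,0,0,60],
    [0,0,0,0,0,0,60],
    [0,0,0,0,0,0,60]
  ]
}}

```text
time_s: 12.6
tcp_pos: [0.476, -0.3537, 0.1424]
eef_rot: [180.0, -0.0, -24.9]
contact_force: [-0.1, 0.3, -0.3]
gripper_width: 0.0525
```

Run:
```python
from plant import *
from h import *
s=get_state();c=capture('wrist');print(s['time_s'],s['tcp_pos'],s['eef_rot'],s['joints'])
cv2.imwrite('pics/w4.png',c['frame']);np.savez('w4.npz',**c);np.savez('s4.npz',**s)
```

```text
12.6 [ 0.47597181 -0.35372102  0.14235661] [ 1.79996520e+02 -1.83581586e-02 -2.49108729e+01] [-1.77436394e+01  1.67599720e+01 -1.65310682e+01  6.87232290e-03
 -5.66911794e+01  8.28289930e+01]
```

View pics/w4.png

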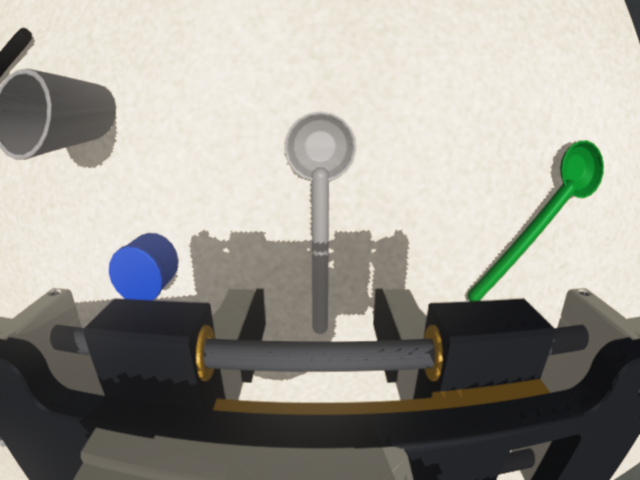

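The spoon is aligned with the tool and its open bowl faces up: bowl centre (320,147), rim tip (321,113), handle end (320,333).

Run:
```python
from h import *
c=dict(np.load('w4.npz'));s=dict(np.load('s4.npz'))
P=[wray(c,s,[p],z)[0] for p,z in(((320.5,113),.016),((320,147),.014),((320,190),.011),((320,300),.011),((320,332),.009))]
print(np.round(P,4)); d=P[3]-P[2]; a=np.degrees(np.arctan2(d[1],d[0]));u=np.array([np.cos(np.radians(a)),np.sin(np.radians(a))])
print(a,np.linalg.norm(P[0]-P[4]),'heading',a+180, 'mid', P[4][:2]-99*u/1000, P[0][:2]+.096*u, s['tcp_pos'])
```

```text
[[ 0.5594 -0.3923  0.016 ]
 [ 0.5358 -0.3809  0.014 ]
 [ 0.5046 -0.3664  0.011 ]
 [ 0.4169 -0.3257  0.011 ]
 [ 0.3857 -0.3113  0.009 ]]
155.09780806354797 0.19183728796052874 heading 335.097808063548 mid [ 0.47550644 -0.35294265] [ 0.47235985 -0.35190529] [ 0.47597181 -0.35372102  0.14235661]
```

{"method": "move_arm", "body": {
  "commands": [
    [-2,1,-20,0,0,0,60],
    [0,0,-25,0,0,0,60],
    [0,0,-25,0,0,0,60],
    [0,0,-25,0,0,0,60],
    [0,0,-20,0,0,0,60],
    [0,0,-12,0,0,0,60],
    [0,0,-7,0,0,0,60],
    [0,0,-4,0,0,0,60],
    [0,0,0,0,0,0,60],
    [0,0,0,0,0,0,60]
  ]
}}

```text
time_s: 13.65
tcp_pos: [0.4741, -0.3537, 0.0049]
eef_rot: [-180.0, -0.1, -25.0]
contact_force: [0.6, -0.1, 0.2]
gripper_width: 0.0528
```

{"method": "move_arm", "body": {
  "commands": [
    [0,0,0,0,0,0,0],
    [0,0,0,0,0,0,0],
    [0,0,0,0,0,0,0],
    [0,0,0,0,0,0,0],
    [0,0,0,0,0,0,0],
    [0,0,0,0,0,0,0],
    [0,0,0,0,0,0,0],
    [0,0,0,0,0,0,0],
    [0,0,0,0,0,0,0]
  ],
  "squeeze": 35
}}

```text
time_s: 14.55
tcp_pos: [0.4735, -0.3536, 0.0041]
eef_rot: [180.0, -0.0, -25.0]
contact_force: [-0.0, -0.3, 0.6]
gripper_width: 0.0127
```

{"method": "move_arm", "body": {
  "commands": [
    [0,0,5,0,0,0,0],
    [0,0,12,0,0,0,0],
    [0,0,20,0,0,0,0],
    [0,0,25,0,0,0,0],
    [0,0,25,0,0,0,0],
    [0,0,20,0,0,0,0],
    [0,0,10,0,0,0,0],
    [0,0,3,0,0,0,0]
  ]
}}

```text
time_s: 15.35
tcp_pos: [0.4741, -0.3537, 0.1258]
eef_rot: [-180.0, -0.1, -25.0]
contact_force: [-0.3, 0.3, -1.1]
gripper_width: 0.0131
```

{"method": "move_arm", "body": {
  "commands": [
    [2.6,12,0,0,0,1,0],
    [2.6,24,0,0,0,1.4,0],
    [2.6,30,0,0,0,1.4,0],
    [2.6,30,0,0,0,1.4,0],
    [2.6,30,0,0,0,1.4,0],
    [2.6,30,0,0,0,1.4,0],
    [2.6,30,0,0,0,1.4,0],
    [2.6,30,0,0,0,1.4,0],
    [2.6,30,0,0,0,1.4,0],
    [2.6,30,0,0,0,1.4,0],
    [2.6,30,0,0,0,1.4,0],
    [2.6,30,0,0,0,1.4,0],
    [2.6,30,0,0,0,1.4,0],
    [2.6,30,0,0,0,1.4,0],
    [2.6,30,0,0,0,1.4,0],
    [2.6,30,0,0,0,1.4,0],
    [2.6,30,0,0,0,1.4,0],
    [2,20,0,0,0,1.4,0],
    [0,0,0,0,0,1.2,0],
    [0,0,0,0,0,0,0]
  ]
}}

```text
time_s: 17.35
tcp_pos: [0.5189, 0.1526, 0.1231]
eef_rot: [179.9, 0.1, 1.1]
contact_force: [-0.5, -0.5, -1.7]
gripper_width: 0.0131
```

Run:
```python
from plant import *
from h import *
s=get_state();c=capture('wrist');print(s['time_s'],s['tcp_pos'],s['eef_rot'],s['gripper_width'],s['contact_force'])
cv2.imwrite('pics/w5.png',c['frame']);np.savez('w5.npz',**c);np.savez('s5.npz',**s)
```

```text
17.35 [0.51890718 0.15256104 0.12314661] [1.79944182e+02 9.92380155e-02 1.10473255e+00] 0.013079416684205319 [-0.47468286 -0.4600462  -1.66819804]
```

View pics/w5.png

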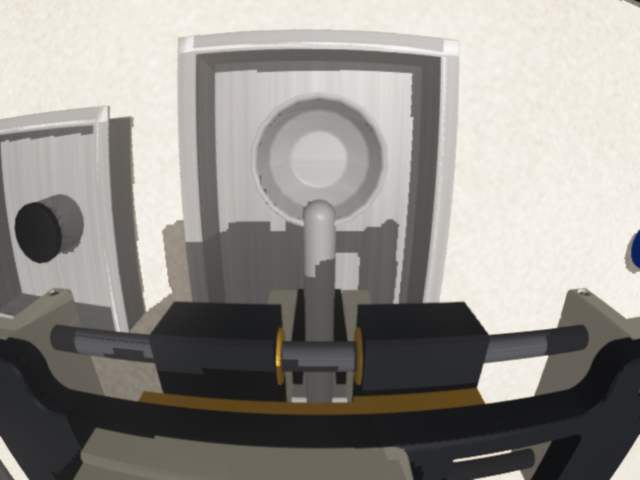

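The spoon is held level with the bowl up at (320,160), lined up with the long pan and centred on it. I lower it slowly and watch the force.

{"method": "move_arm", "body": {
  "commands": [
    [0,0,-10,0,0,0,0],
    [0,0,-20,0,0,0,0],
    [0,0,-20,0,0,0,0],
    [0,0,-20,0,0,0,0],
    [0,0,-18,0,0,0,0],
    [0,0,-12,0,0,0,0],
    [0,0,-7,0,0,0,0],
    [0,0,-4,0,0,0,0],
    [0,0,-2,0,0,0,0],
    [0,0,0,0,0,0,0],
    [0,0,0,0,0,0,0]
  ]
}}

```text
time_s: 18.5
tcp_pos: [0.5201, 0.1527, 0.0116]
eef_rot: [-180.0, -0.1, 1.0]
contact_force: [-0.2, -0.1, -1.2]
gripper_width: 0.0131
```

{"method": "move_arm", "body": {
  "commands": [
    [0,0,-1,0,0,0,0],
    [0,0,-1,0,0,0,0],
    [0,0,-0.5,0,0,0,0],
    [0,0,0,0,0,0,0],
    [0,0,0,0,0,0,0]
  ]
}}

```text
time_s: 19.0
tcp_pos: [0.5197, 0.1525, 0.0086]
eef_rot: [-180.0, -0.0, 1.0]
contact_force: [0.6, -0.3, -1.8]
gripper_width: 0.0131
```

{"method": "move_arm", "body": {
  "commands": [
    [0,0,-0.5,0,0,0,0],
    [0,0,0,0,0,0,0],
    [0,0,0,0,0,0,20],
    [0,0,0,0,0,0,25],
    [0,0,0,0,0,0,35],
    [0,0,0,0,0,0,45],
    [0,0,0,0,0,0,45],
    [0,0,0,0,0,0,45],
    [0,0,0,0,0,0,45]
  ]
}}

```text
time_s: 19.9
tcp_pos: [0.5198, 0.1525, 0.0081]
eef_rot: [-180.0, -0.0, 1.0]
contact_force: [0.1, -0.2, -0.5]
gripper_width: 0.0393
```

{"method": "move_arm", "body": {
  "commands": [
    [0,0,8,0,0,0,45],
    [0,0,18,0,0,0,45],
    [0,0,28,0,0,0,45],
    [0,0,35,0,0,0,45],
    [0,0,35,0,0,0,45],
    [0,0,35,0,0,0,45],
    [0,0,25,0,0,0,45],
    [0,0,10,0,0,0,45],
    [0,0,0,0,0,0,45]
  ]
}}

```text
time_s: 20.8
tcp_pos: [0.5203, 0.1528, 0.2038]
eef_rot: [-179.9, -0.2, 1.0]
contact_force: [-0.8, -0.1, -0.5]
gripper_width: 0.0392
```

Run:
```python
from plant import *
from h import *
s=get_state();c=capture('wrist');t=capture('scene');print(s['time_s'],s['tcp_pos'],s['gripper_width'],s['contact_force'])
a=cv2.resize(t['frame'][130:300,270:500],(400,296))
cv2.imwrite('pics/w6.png',np.hstack([cv2.resize(c['frame'],(395,296)),a]));np.savez('w6.npz',**c);np.savez('s6.npz',**s)
```

```text
20.8 [0.52028967 0.15284083 0.20384058] 0.03922315413984265 [-0.83791275 -0.08275295 -0.4818062 ]
```

View pics/w6.png

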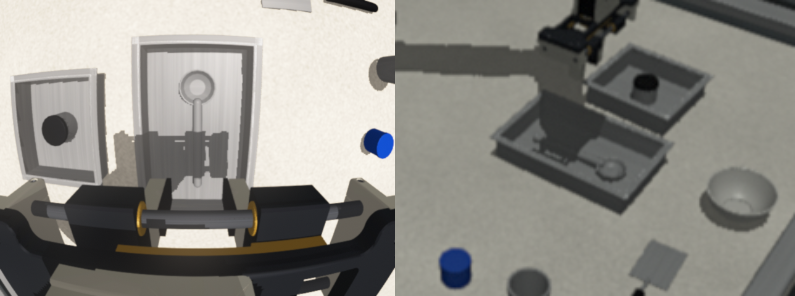

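The spoon lies flat in the long pan with its bowl up at (196,88) and handle end at (197,186). The pot stands upright in the square pan, and the gripper is clear of both. One last numeric check, then I hand in.

Run:
```python
from plant import *
from h import *
c=dict(np.load('w6.npz'));s=dict(np.load('s6.npz'))
b,e=[wray(c,s,[p],z)[0] for p,z in(((318,142.6),.016),((319,301),.013))]
print('bowl',b,'end',e,'mid-pan',(e+(b-e)/np.linalg.norm(b-e)*.099)[:2]-[.520,.153],'len to bowl centre',np.linalg.norm(b-e))
print(wray(c,s,[(58*1.62,128*1.62)],.049)[0][:2]-[.528,.388])
close_job()
```

```text
bowl [0.58763636 0.15709266 0.016     ] end [0.42470621 0.15342588 0.013     ] mid-pan [0.00366439 0.00265295] len to bowl centre 0.16299900788763735
[ 0.00566153 -0.01038279]
the job is handed in; nothing more can be done
```

I put the black-lidded sauce pot upright in the square pan and laid the steel spoon flat, bowl up, in the long pan. I let go of both and handed the job in at about 21 s of the 64 s allowed.

- **Spoon:** in the last pictures `spoon_mid` is about 4 mm in x and 3 mm in y from the long pan's centre. It looks flat with the bowl up. The length from handle end to bowl centre measured 163 mm, against an expected 167 mm or so.
- **Pot:** `pot_mid` is about 6 mm in x and 10 mm in y from the square pan's centre, and the pot looks upright.
- **Gripper:** it was open, about 0.2 m above the counter and touching nothing. The highest force reported at the end of a move was about 6 N.
- **Not measured:** tilt and final height were judged from the pictures and from the height at which I let go. Apart from small calibration differences of 2–5 mm, no check failed or disagreed.

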